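Pop open the fuse door of the wider distribution box

TASK

Two distribution boxes lie on their backs on the desk, each with a smoked push-to-open fuse door: open the door of the wider one. Press the ribbed pad at its free edge all the way in with the fingertips until the latch lets go, draw back so that the door springs up, and make sure that it stays fully open; do not push it shut again. Grasp and lift nothing, leave the narrow box's latch alone and its door shut, and leave both boxes and everything else on the desk where they are.

Things in the scene. Friction and masses are not known exactly. Their poses are not given: they have to be found in the camera images.
- wide_box: White wide distribution box lying loose on its back: 180 (its x) x 190 mm (its y), walls 78 mm high, door on top. Origin: centre of its underside, z up. The door's hinge runs along y at the +x end (x = +75 mm, 80 mm up); its free edge is at the -x end (x = -85 mm), roughly towards the robot. About 1.8 kg.
- wide_pad (a point): Top centre of the grey ribbed press pad of the wide box's door latch: 22 (box x) x 30 mm (box y), 9 mm proud of the door, its centre 20 mm from the middle of the free edge; 97 mm above the desk when shut. Travel 7 mm to a stop; the latch lets go after about 4 mm at 2 to 4 N. The door rises as the finger withdraws, its edge swinging up and towards the hinge: draw back up and away from the hinge.
- wide_hatch (a joint): Angle (rad) of the wide box's smoked door: 178 mm wide, 160 mm from hinge to free edge, 8 mm thick, its top 88 mm above the desk when shut. 0 (to 0.01) shut and latched; positive opening upward. Once unlatched a spring carries it in 1 to 3 s to its stop at 1.75, just past upright, and holds it there; free edge then about 240 mm above the desk. Pressing the shut door beside the pad does nothing.
- narrow_box: White narrow distribution box lying loose on its back: 180 (its x) x 110 mm (its y), walls 78 mm high, door on top. Origin: centre of its underside, z up. The door's hinge runs along y at the +x end (x = +75 mm, 80 mm up); its free edge is at the -x end (x = -85 mm), roughly towards the robot. About 1.4 kg.
- narrow_pad (a point): Top centre of the same kind of press pad on the narrow box's door, 97 mm above the desk. Not to be pressed.
- narrow_hatch (a joint): Angle (rad) of the narrow box's smoked door: 98 mm wide, 160 mm from hinge to free edge, 8 mm thick, its top 88 mm above the desk when shut. 0 (to 0.01) shut and latched; positive opening upward. Once unlatched a spring carries it in 1 to 3 s to its stop at 1.75, just past upright, and holds it there; free edge then about 240 mm above the desk. Pressing the shut door beside the pad does nothing.
- tape_roll: Yellow roll of tape lying flat, ring 70 mm across, 24 mm high; origin under its centre.
- pipe_coupling: Grey plastic pipe coupling standing on end, tube 60 mm across, 60 mm high; origin under its centre.
- spare_breaker: Spare white one-pole circuit breaker, 80 x 17 mm, 65 mm high with its black toggle; origin under its centre.
- mug: White mug, 76 mm across without its handle, 90 mm high; origin under its centre.
- screwdriver: Black-handled screwdriver lying on the desk, not needed here; origin at its underside.
- glue_jar: White jar, 64 mm across, 85 mm high; origin under its centre.
- wide_button (a joint): Travel (m) of the wide box's press pad into its door: 0 out, 0.007 fully in (hard stop). A spring returns it.
- narrow_button (a joint): Travel (m) of the narrow box's press pad into its door: 0 out, 0.007 fully in (hard stop). A spring returns it.
Not all that is in view belongs to the job. What is shaped like the narrow_box but black or blue is not meant.

How it is judged:
By the outcome, as a careful person would: the job done as asked, in the order asked, and still so for the second after the job is handed in, with the robot touching nothing.
It also fails if it takes over 35 s, if anything falls off the work surface, if the arm or the gripper's body presses on something with over 40 N, if the wrist force passes 120 N, or if a joint passes its speed limit or range.

ROBOT

A 6-joint arm with a two-finger parallel gripper is mounted at the origin on the work surface. World frame = base frame: x ahead of the robot, y to its left, z up, the work surface at z = 0. Lengths are in m, angles in rad, forces in N, time in s.
With the tool pointing down it reaches from about 0.225 to 0.875 m from the base axis. Payload 3.4 kg.
Tool frame: the origin (TCP) lies at the very end of the fingers, on their centre line; the grasp point (between the pads) lies 19 mm behind it; z points along the fingers, y is the direction in which the jaws open and shut (so a half turn about z gives the same grasp; the last joint's range is limited). The gripper opens to 85 mm and grips with 20 to 120 N. Pads are 22 mm wide; open, the fingers measure 114 mm over their backs; the gripper's body (76 mm by 85 mm) begins 54 mm behind the grasp point. The pads swing forward as they close: fully open they stand 13 mm farther back than shut.
Start: joints at [-1.365, 0.276, 1.505, -0, 1.361, -0.121], TCP at [0.185, -0.545, 0.193] pointing down, gripper open.
Joint ranges: [-2.89, 2.89], [-0.75, 2.08], [0.22, 2.7], [-1.18, 4.32], [0.11, 2.71], [-2.7, 2.7]. Speed limits (rad/s): [2.57, 2.57, 3.14, 3.14, 3.14, 3.14].

INTERFACE

Orientations are given as a unit quaternion [w, x, y, z].
In Python, from rig import manip gives the robot as it stands. The module is installed in compiled form; this text tells all that it offers.
- The arm moves only by the tool carry_out, never from a script. Its argument "moves" is one flat list of numbers, 5 for each row, row after row: the opening in per cent of the stroke, from 0 (shut) to 100 (fully open), then the shift along the world's x, y, z in cm, then the turn about the world's z in rad. A call has exactly 10 rows; each row shifts and turns the commanded pose from where the row before left it; what a row does not reach is not made up. A row lasts 1/10 s, in which the tool goes at most 50 mm and 8.59 degrees, less where a joint would pass 70% of its speed; a pose out of reach is approached as far as the arm can. A call is refused whole if a number of a shift passes 5 or a number of a turn 0.15, either way. A call with a gripper value outside its range is refused whole. The fingers move at their own pace and stop on an object; "squeeze" is the grip in N (left out, the last holds). Time passes only in rows, so rows that do not move let the fingers close, or fill a call up. It gives the time, the measured TCP pose, the force and the opening at its end, in the units of the state.
- manip.get_state(): the state, without advancing time (a new reading comes with each control period).
- manip.get_image(name): name is "side" or "top" or "wrist"; returns the picture (420x560x3 uint8, red, green, blue); there is no depth.
- manip.camera_info(name): a dict with "fov_y" (degrees; the focal length in pixels is half the picture's height over the tangent of half this angle, whatever the lens; pixels are square), "cx", "cy" (the principal point, pixels), "rvec" (rotation vector, rad) and "tvec" (3), from world to camera coordinates, as OpenCV has them; the wrist camera has in their place "hand_eye" (4x4, takes a point from camera to tool coordinates, whose origin is the TCP and whose axes are the flange's). Camera axes: x right, y down, z forward; pixel columns grow to the right and rows downward; lengths in m; the calibration is good to about 2 mm. A picture is of the moment at which its call begins: read the wrist's pose just before it. camera_info takes no time and is no camera call.
- manip.sign_off(): hands the job in, once; it reports no verdict.
The state is a dict: "clock": time; "qpos": joint angles; "qd": joint speeds; "effort": joint torques, N m; "position": TCP position; "ee_rot": TCP orientation; "contact_force": force on the tool from outside, world axes, zero at the start; "moment": the same for the moment, N m; "width": finger opening in m.
Only numpy, scipy, OpenCV 4.12 (cv2) and the standard library are available. Lean on these libraries where they do the work, as an engineer would, in place of code of your own. Each camera call takes 0.05 s, during which the arm holds its last target. There are 200 camera calls.

## Working session

There is one attempt and no reset: what is moved stays moved. The work goes in short steps, Python scripts to look and compute and a tool call to move; the robot and the scene stay as the last step left them, time stands still between calls to the robot, and variables do not carry over. Pictures are saved under pics/ and viewed, about 8 in all and at most 12, crops included, and the job is handed in when it is done.

Besides the shell and the picture viewer there is one more tool, called after "Emit:" as name(argument=value, ...) on one line, values as JSON. carry_out: Moves the arm, as the interface text tells. Its arguments: {"type":"object","properties":{"moves":{"type":"array","items":{"type":"number"}},"squeeze":{"type":"number"}},"required":["moves"]}

```bash
mkdir -p pics
python3 - <<'E'
from rig import manip
import cv2,json
for n in ("top","side"):
    im=manip.get_image(n); cv2.imwrite(f"pics/{n}0.png",im[:,:,::-1]); print(n,manip.camera_info(n))
print(manip.camera_info("wrist")); print(manip.get_state())
E
```

```text
top {'fov_y': 45.41541459360249, 'cx': 281.4329557544492, 'cy': 215.66527741572992, 'rvec': array([ 2.16395298, -2.16041327,  0.11691948]), 'tvec': array([0.00811373, 0.51966674, 1.53922273])}
side {'fov_y': 57.867477044466085, 'cx': 280.5118473878387, 'cy': 209.70155083007697, 'rvec': array([ 0.56202705, -2.64007715,  1.21380795]), 'tvec': array([0.48195084, 0.19666051, 0.94501001])}
{'fov_y': 66.1277730063446, 'cx': 280.6895924283031, 'cy': 206.4816913707574, 'hand_eye': array([[ 1.22479431e-03, -9.49884939e-01, -3.12597348e-01,
         7.99119335e-02],
       [ 9.99999078e-01,  9.80361457e-04,  9.39107772e-04,
         1.32687086e-03],
       [-5.85585937e-04, -3.12598210e-01,  9.49885265e-01,
        -1.79807334e-01],
       [ 0.00000000e+00,  0.00000000e+00,  0.00000000e+00,
         1.00000000e+00]])}
{'clock': 0.1, 'qpos': array([-1.36506310e+00,  2.76549048e-01,  1.50603234e+00, -4.93124431e-05,
        1.36071836e+00, -1.21011284e-01]), 'qd': array([ 0.00025771, -0.0020439 , -0.00470718, -0.00279643,  0.00023421,
        0.00074313]), 'effort': array([ 1.18478922e-03, -4.17698300e+01, -2.46405530e+01, -2.12521832e-04,
        5.77334882e-03,  4.35805248e-06]), 'position': array([ 0.18440888, -0.54404087,  0.19260614]), 'ee_rot': array([-8.51760363e-04,  9.86683210e-01,  1.62651510e-01, -6.02343897e-05]), 'contact_force': array([-0.18690478, -0.23274793, -0.38229061]), 'moment': array([ 0.02307938, -0.04305125,  0.00049435]), 'width': 0.08544883779871444}
```

View pics/top0.png

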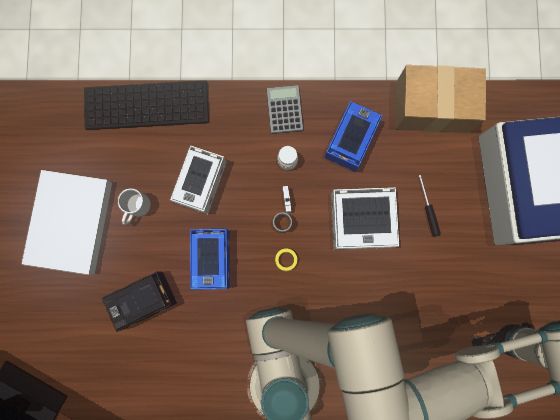

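View pics/side0.png

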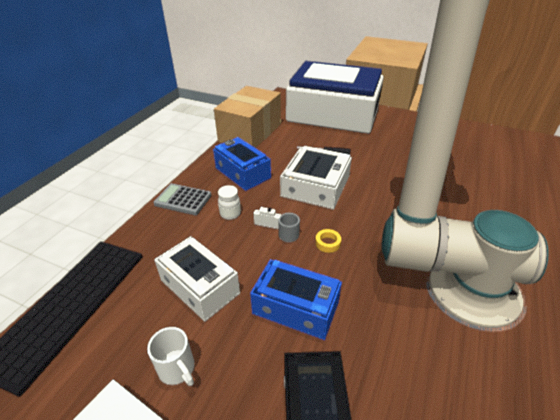

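In the top view there are five boxes. The white ones are the wide box at about (366,217), with its pad at (368,239), and the narrow one at (199,179). The blue ones are at (210,258) and (354,134), and the black one is at (139,300). The white, nearly square box at (366,217) is the only one that fits "wide". I'll enlarge it to confirm and measure.

```bash
cat > h.py <<'E'
import numpy as np,cv2
from rig import manip
def cam(n):
    c=manip.camera_info(n); f=210/np.tan(np.radians(c['fov_y']/2))
    K=np.array([[f,0,c['cx']],[0,f,c['cy']],[0,0,1]]); return K,cv2.Rodrigues(c['rvec'])[0],c['tvec']
def at_z(n,uv,z):
    K,R,t=cam(n); d=R.T@np.linalg.inv(K)@np.array([*uv,1.]); o=-R.T@t
    return o+d*(z-o[2])/d[2]
def proj(n,P):
    K,R,t=cam(n); q=(np.asarray(P,float)@R.T+t)@K.T; return q[:,:2]/q[:,2:]
E
python3 - <<'E'
from h import *
a=cv2.imread('pics/top0.png')[175:260,320:412]
b=cv2.imread('pics/side0.png')[135:215,270:362]
o=np.hstack([cv2.resize(a,None,fx=6,fy=6,interpolation=2)[:510,:], ])
cv2.imwrite('pics/c1.png',o)
cv2.imwrite('pics/c2.png',cv2.resize(b,None,fx=6,fy=6,interpolation=2))
print(at_z('top',(368,239),.097),at_z('top',(366,217),.088))
E
```

```text
[ 0.44262636 -0.24866329  0.097     ] [ 0.50937232 -0.24532846  0.088     ]
```

View pics/c1.png

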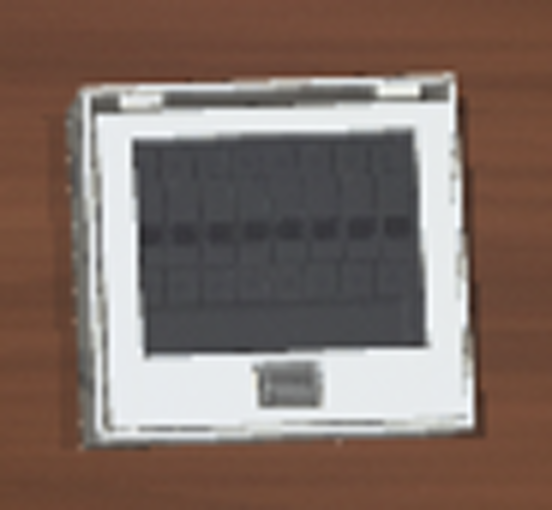

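View pics/c2.png

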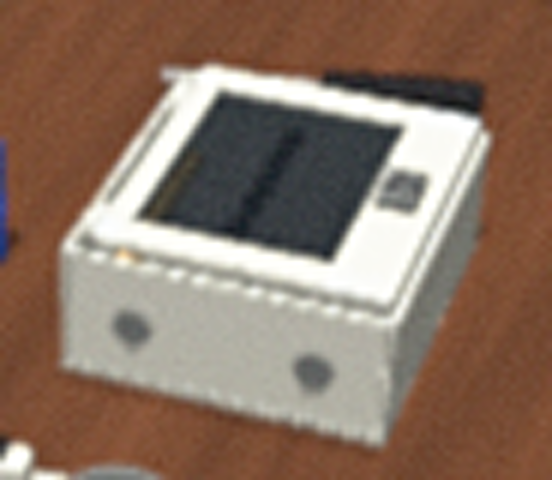

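Run:
```python
from h import *
f=lambda u,v:((u+.5)/6-.5+320,(v+.5)/6-.5+175)
g=lambda u,v:((u+.5)/6-.5+270,(v+.5)/6-.5+135)
P=at_z('top',f(290,384),.097);S=at_z('side',g(403,192),.097);print('pad',P,S)
c=[at_z('top',f(*q),.088) for q in [(97,115),(104,430),(473,428)]]
print(c,'len',np.linalg.norm(c[2]-c[1]),np.linalg.norm(c[0]-c[1]))
t=[at_z('top',f(*q),.078) for q in [(80,90),(455,75),(475,435),(88,445)]];print('box top',np.round(t,4),np.mean(t,0))
e=c[1]-c[2];print('yaw',np.arctan2(-e[0],e[1]),np.arctan2(*(c[0]-c[1])[[1,0]]))
s=manip.get_state();R=cv2.Rodrigues(np.zeros(3))[0]
w,x,y,z=s['ee_rot'];print('tool y axis',2*(x*y-w*z),1-2*(x*x+z*z))
print('wanted',P-s['position'])
```

```text
pad [ 0.44386558 -0.24843733  0.097     ] [ 0.44236926 -0.23840895  0.097     ]
[array([ 0.57989047, -0.15520684,  0.088     ]), array([ 0.42140079, -0.15706788,  0.088     ]), array([ 0.42269866, -0.34054082,  0.088     ])] len 0.183477531145011 0.15850060541169209
box top [[ 0.5943 -0.1478  0.078 ]
 [ 0.6022 -0.338   0.078 ]
 [ 0.4197 -0.3437  0.078 ]
 [ 0.4144 -0.1501  0.078 ]] [ 0.50764822 -0.24489963  0.078     ]
yaw 0.007073786609092601 0.01174181648743538
tool y axis 0.32097092591813003 -0.9470875214329464
wanted [ 0.25945669  0.29560354 -0.09560614]
```

The crop confirms it: the wide box has its pad at the free edge facing the robot, and the door measures about 183 x 158 mm against 178 x 160 mm given. The top and side views disagree by 10 mm in y. I'll go above the pad with the fingers shut and check with the wrist camera.

Emit:
carry_out(moves=[0,2.5,2.9,0,-0.03,0,2.6,3,0,-0.03,0,2.6,3,0,-0.03,0,2.6,3,0,-0.03,0,2.6,3,0,-0.03,0,2.6,3,0,-0.03,0,2.6,3,0,-0.03,0,2.6,3,0,-0.03,0,2.6,3,0,-0.03,0,2.6,2.7,0,-0.04], squeeze=20)

```text
clock: 1.1
position: [0.4441, -0.2468, 0.1931]
ee_rot: [-0.0, 1.0, 0.008, -0.0]
contact_force: [0.9, -0.8, 0.3]
width: -0.0001
```

Run:
```python
from h import *
from scipy.spatial.transform import Rotation as Ro
import pickle
s=manip.get_state(); im=manip.get_image('wrist'); ci=manip.camera_info('wrist')
T=np.eye(4);T[:3,:3]=Ro.from_quat(s['ee_rot'],scalar_first=True).as_matrix();T[:3,3]=s['position']
M=T@ci['hand_eye'];pickle.dump(M,open('M.pkl','wb'))
print(s['position'],T[:3,1],s['width'],s['clock'])
f=210/np.tan(np.radians(ci['fov_y']/2))
o=im.copy()
for P in ([.4439,-.2484,.097],[.4424,-.2384,.097]):
    q=M[:3,:3].T@(np.array(P)-M[:3,3]);u=(ci['cx']+f*q[0]/q[2],ci['cy']+f*q[1]/q[2]);print(u)
cv2.imwrite('pics/w1.png',im[:,:,::-1])
```

```text
[ 0.44409694 -0.24679792  0.1931432 ] [ 1.55417789e-02 -9.99879117e-01 -4.53247611e-04] -0.00012253515159707187 1.1
(np.float64(280.7095610090763), np.float64(195.52847026704754))
(np.float64(269.470649171494), np.float64(196.96294414303253))
```

View pics/w1.png

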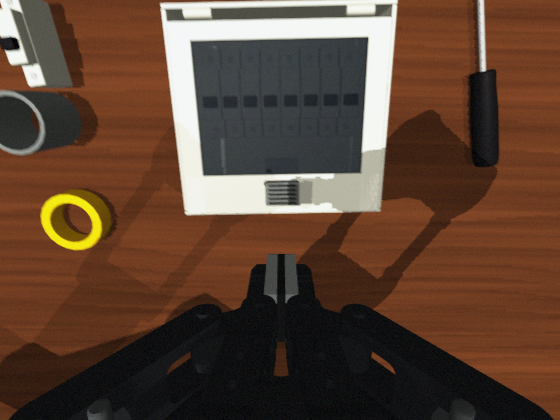

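The wrist view shows the pad at (282,193). The top-view estimate predicts (280.7,195.5), so they agree within about 2 mm. The side estimate is rejected. The tape, coupling and screwdriver are clear of the path, so I'm going down.

Emit:
carry_out(moves=[0,0.1,-0.2,-1,0,0,0,0,-2,0,0,0,0,-2,0,0,0,0,-2,0,0,0,0,-1,0,0,0,0,-0.5,0,0,0,0,-0.4,0,0,0,0,0,0,0,0,0,0,0,0,0,0,0,0])

```text
clock: 2.15
position: [0.445, -0.2509, 0.1051]
ee_rot: [0.0, 1.0, 0.008, 0.001]
contact_force: [0.3, 0.5, -0.4]
width: -0.0001
```

Emit:
carry_out(moves=[0,0,0,-0.1,0,0,0,0,-0.1,0,0,0,0,-0.1,0,0,0,0,-0.1,0,0,0,0,-0.1,0,0,0,0,-0.1,0,0,0,0,-0.1,0,0,0,0,0,0,0,0,0,0,0,0,0,0,0,0])

```text
clock: 3.15
position: [0.4446, -0.2507, 0.0975]
ee_rot: [0.0, 1.0, 0.008, 0.0]
contact_force: [-0.4, 0.4, -0.5]
width: -0.0002
```

Emit:
carry_out(moves=[0,0,0.1,-0.1,0,0,0,0,-0.1,0,0,0,0,-0.1,0,0,0,0,-0.1,0,0,0,0,-0.1,0,0,0,0,-0.1,0,0,0,0,0,0,0,0,0,0,0,0,0,0,0,0,0,0,0,0,0])

```text
clock: 4.15
position: [0.4446, -0.2497, 0.0915]
ee_rot: [0.0, 1.0, 0.008, 0.0]
contact_force: [0.2, 0.3, -0.6]
width: -0.0
```

Emit:
carry_out(moves=[0,0,0,-0.1,0,0,0,0,0,0,0,0,0,-0.1,0,0,0,0,0,0,0,0,0,-0.05,0,0,0,0,0,0,0,0,0,0,0,0,0,0,0,0,0,0,0,0,0,0,0,0,0,0])

```text
clock: 5.15
position: [0.4446, -0.2496, 0.089]
ee_rot: [0.0, 1.0, 0.008, 0.0]
contact_force: [-0.6, 0.5, -0.8]
width: 0.0005
```

Run:
```python
from h import *
a=manip.get_image('wrist');b=manip.get_image('side')
cv2.imwrite('pics/p1.png',np.hstack([cv2.resize(a[100:340,180:400],(400,436)),cv2.resize(b[120:220,270:362],(400,436),interpolation=2)])[:,:,::-1])
print(manip.get_state()['contact_force'])
```

```text
[0.08897102 0.86422106 0.4846487 ]
```

View pics/p1.png

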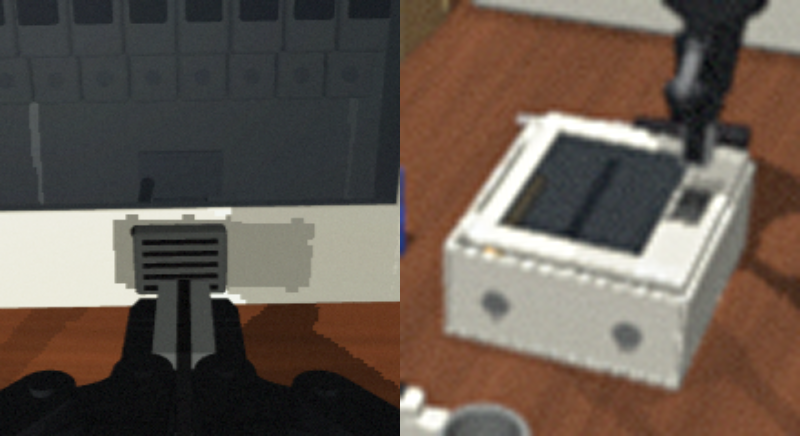

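Run:
```python
from h import *
s=manip.get_state();p=s['position'];print(p)
for z in (.089,.097,.107,.117): print(z,proj('side',[[p[0],p[1],z]]),proj('top',[[p[0],p[1],z]]))
ci=manip.camera_info('wrist');H=ci['hand_eye'];f=210/np.tan(np.radians(ci['fov_y']/2))
for t in (0,-.01,-.02,-.03):
    q=H[:3,:3].T@(np.array([0,0,t])-H[:3,3]);print('tip',t,ci['cx']+f*q[0]/q[2],ci['cy']+f*q[1]/q[2])
# pad by top+side triangulation, various rays
f2=lambda u,v:((u+.5)/6-.5+320,(v+.5)/6-.5+175)
for z in (.06,.07,.08,.09,.097): print(z,at_z('top',f2(290,384),z),at_z('side',(337,167),z))
# desk check: jar/box bottom corners
```

```text
[ 0.44459698 -0.24961732  0.08893552]
0.089 [[336.94033552 166.70337596]] [[367.8586113  238.51642695]]
0.097 [[337.16809403 164.58342857]] [[368.30967613 238.33815284]]
0.107 [[337.45559422 161.90741317]] [[368.88031482 238.11261961]]
0.117 [[337.74625574 159.20197257]] [[369.45866059 237.88404032]]
tip 0 278.09622984620637 239.6377033130346
tip -0.01 277.9725273361403 246.734324479048
tip -0.02 277.8355396487872 254.59309566351172
tip -0.03 277.6830051740238 263.343761931919
0.06 [ 0.44632395 -0.25468045  0.06      ] [ 0.45467229 -0.29011406  0.06      ]
0.07 [ 0.44565952 -0.25299312  0.07      ] [ 0.4509629  -0.27562766  0.07      ]
0.08 [ 0.4449951  -0.25130579  0.08      ] [ 0.44725352 -0.26114126  0.08      ]
0.09 [ 0.44433067 -0.24961846  0.09      ] [ 0.44354413 -0.24665486  0.09      ]
0.097 [ 0.44386558 -0.24843733  0.097     ] [ 0.44094756 -0.23651437  0.097     ]
```

The force is still about zero. In both the wrist and side views the visible fingertip is about 20–25 mm above where the reported TCP puts it, so there's no contact yet. I'll keep going down in small steps and watch the force.

Emit:
carry_out(moves=[0,0,0,-0.1,0,0,0,0,-0.1,0,0,0,0,-0.1,0,0,0,0,-0.1,0,0,0,0,-0.1,0,0,0,0,-0.1,0,0,0,0,-0.1,0,0,0,0,-0.1,0,0,0,0,0,0,0,0,0,0,0])

```text
clock: 6.25
position: [0.4446, -0.2496, 0.0809]
ee_rot: [0.0, 1.0, 0.008, -0.0]
contact_force: [-0.4, -0.0, 0.6]
width: -0.0004
```

Run:
```python
from h import *
a=manip.get_image('wrist');b=manip.get_image('side')
cv2.imwrite('pics/p2.png',np.hstack([cv2.resize(a[150:300,205:355],(400,400),interpolation=2),cv2.resize(b[130:200,300:370],(400,400),interpolation=2)])[:,:,::-1])
s=manip.get_state();print(s['contact_force'],s['position'])
```

```text
[0.22766602 0.31996044 0.11455385] [ 0.44461442 -0.24963301  0.08095222]
```

View pics/p2.png

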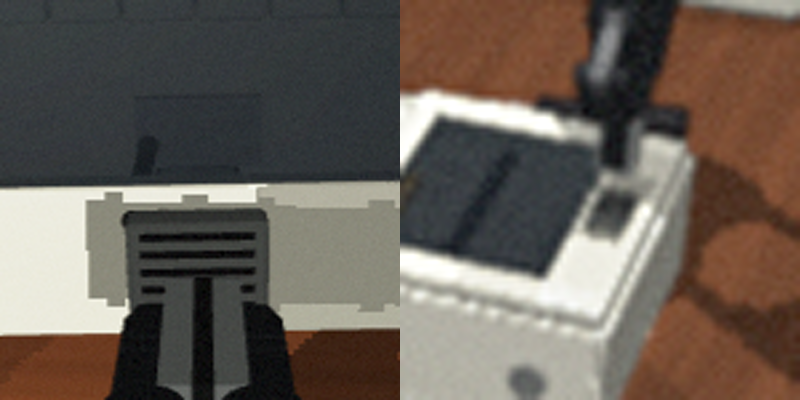

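Emit:
carry_out(moves=[0,0,0,-0.1,0,0,0,0,-0.1,0,0,0,0,-0.1,0,0,0,0,-0.1,0,0,0,0,-0.1,0,0,0,0,-0.1,0,0,0,0,-0.1,0,0,0,0,-0.1,0,0,0,0,0,0,0,0,0,0,0])

```text
clock: 7.35
position: [0.4446, -0.2496, 0.0729]
ee_rot: [0.0, 1.0, 0.008, -0.0]
contact_force: [0.8, 0.0, 0.2]
width: -0.0004
```

Emit:
carry_out(moves=[0,0,0,-0.1,0,0,0,0,-0.1,0,0,0,0,-0.1,0,0,0,0,-0.1,0,0,0,0,-0.1,0,0,0,0,0,0,0,0,0,0,0,0,0,0,0,0,0,0,0,0,0,0,0,0,0,0])

```text
clock: 8.35
position: [0.4446, -0.2496, 0.068]
ee_rot: [0.0, 1.0, 0.008, 0.0]
contact_force: [-0.6, -1.3, -0.2]
width: -0.0001
```

Run:
```python
from h import *
a=manip.get_image('wrist');b=manip.get_image('side')
cv2.imwrite('pics/p3.png',np.hstack([cv2.resize(a[150:300,205:355],(400,400),interpolation=2),cv2.resize(b[130:200,300:370],(400,400),interpolation=2)])[:,:,::-1])
s=manip.get_state();print(s['contact_force'],s['position'])
```

```text
[-0.00272521 -0.81407104  0.00442024] [ 0.44460334 -0.24960587  0.06795527]
```

View pics/p3.png

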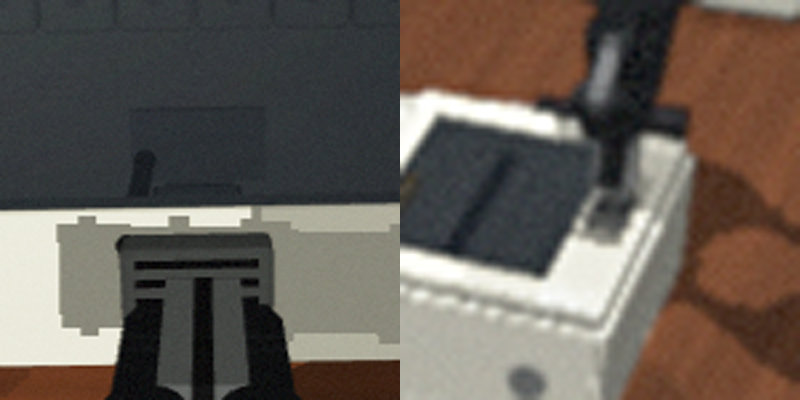

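The tip is now about 5–8 mm above the pad and centred on it. Still no force.

Emit:
carry_out(moves=[0,0,0,-0.1,0,0,0,0,-0.1,0,0,0,0,-0.1,0,0,0,0,-0.1,0,0,0,0,0,0,0,0,0,0,0,0,0,0,0,0,0,0,0,0,0,0,0,0,0,0,0,0,0,0,0])

```text
clock: 9.45
position: [0.4446, -0.2496, 0.0639]
ee_rot: [0.0, 1.0, 0.008, 0.0]
contact_force: [-0.3, -0.7, -0.2]
width: 0.0001
```

Emit:
carry_out(moves=[0,0,0,-0.1,0,0,0,0,0,0,0,0,0,-0.1,0,0,0,0,0,0,0,0,0,-0.1,0,0,0,0,0,0,0,0,0,0,0,0,0,0,0,0,0,0,0,0,0,0,0,0,0,0])

```text
clock: 10.45
position: [0.4446, -0.2496, 0.061]
ee_rot: [0.0, 1.0, 0.008, 0.0]
contact_force: [0.6, -0.5, 0.7]
width: -0.0001
```

Emit:
carry_out(moves=[0,0,0,-0.1,0,0,0,0,0,0,0,0,0,-0.1,0,0,0,0,0,0,0,0,0,-0.1,0,0,0,0,0,0,0,0,0,0,0,0,0,0,0,0,0,0,0,0,0,0,0,0,0,0])

```text
clock: 11.45
position: [0.4446, -0.2497, 0.058]
ee_rot: [0.0, 1.0, 0.008, 0.0]
contact_force: [0.1, 0.5, 2.1]
width: -0.0003
```

Run:
```python
from h import *
a=manip.get_image('wrist');b=manip.get_image('side')
cv2.imwrite('pics/p4.png',np.hstack([cv2.resize(a[150:300,205:355],(400,400),interpolation=2),cv2.resize(b[130:200,300:370],(400,400),interpolation=2)])[:,:,::-1])
s=manip.get_state();print(s['contact_force'],s['position'])
```

```text
[ 0.30108209 -0.29361223  0.77634302] [ 0.44458625 -0.24965694  0.05794908]
```

View pics/p4.png

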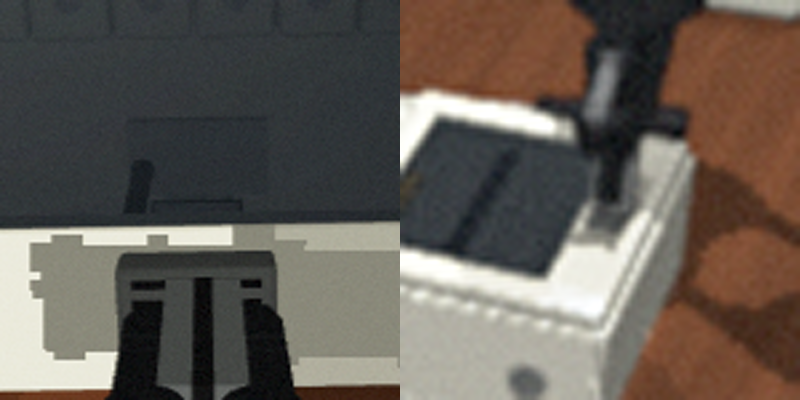

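Contact is just starting, with fz at 1–2 N. Pressing on.

Emit:
carry_out(moves=[0,0,0,-0.1,0,0,0,0,0,0,0,0,0,-0.1,0,0,0,0,0,0,0,0,0,-0.1,0,0,0,0,0,0,0,0,0,0,0,0,0,0,0,0,0,0,0,0,0,0,0,0,0,0])

```text
clock: 12.55
position: [0.4445, -0.2496, 0.0549]
ee_rot: [0.0, 1.0, 0.008, -0.0]
contact_force: [-1.2, -0.5, 2.3]
width: 0.0003
```

Emit:
carry_out(moves=[0,0,0,-0.1,0,0,0,0,0,0,0,0,0,-0.1,0,0,0,0,0,0,0,0,0,0,0,0,0,0,0,0,0,0,0,0,0,0,0,0,0,0,0,0,0,0,0,0,0,0,0,0])

```text
clock: 13.55
position: [0.4446, -0.2496, 0.0529]
ee_rot: [0.0, 1.0, 0.008, -0.0]
contact_force: [-1.9, -0.2, 2.2]
width: -0.0002
```

Emit:
carry_out(moves=[0,0,0,-0.1,0,0,0,0,0,0,0,0,0,-0.05,0,0,0,0,0,0,0,0,0,0,0,0,0,0,0,0,0,0,0,0,0,0,0,0,0,0,0,0,0,0,0,0,0,0,0,0])

```text
clock: 14.55
position: [0.4446, -0.2496, 0.0514]
ee_rot: [0.0, 1.0, 0.008, 0.0]
contact_force: [-1.8, -0.1, 2.2]
width: 0.0001
```

Emit:
carry_out(moves=[0,0,0,-0.1,0,0,0,0,0,0,0,0,0,-0.05,0,0,0,0,0,0,0,0,0,0,0,0,0,0,0,0,0,0,0,0,0,0,0,0,0,0,0,0,0,0,0,0,0,0,0,0])

```text
clock: 15.55
position: [0.4445, -0.2496, 0.0499]
ee_rot: [0.0, 1.0, 0.008, -0.0]
contact_force: [-2.8, -0.1, 4.1]
width: -0.0
```

Emit:
carry_out(moves=[0,0,0,-0.05,0,0,0,0,0,0,0,0,0,-0.05,0,0,0,0,0,0,0,0,0,0,0,0,0,0,0,0,0,0,0,0,0,0,0,0,0,0,0,0,0,0,0,0,0,0,0,0])

```text
clock: 16.55
position: [0.4445, -0.2496, 0.0489]
ee_rot: [0.0, 1.0, 0.008, -0.0]
contact_force: [-2.6, -0.4, 4.9]
width: 0.0
```

Run:
```python
from h import *
a=manip.get_image('wrist');b=manip.get_image('side')
cv2.imwrite('pics/p5.png',np.hstack([cv2.resize(a[150:300,205:355],(400,400),interpolation=2),cv2.resize(b[130:200,300:370],(400,400),interpolation=2)])[:,:,::-1])
s=manip.get_state();print(s['contact_force'],s['position'])
```

```text
[-3.04250362 -0.57830584  5.06792236] [ 0.44453374 -0.24960598  0.04893995]
```

View pics/p5.png

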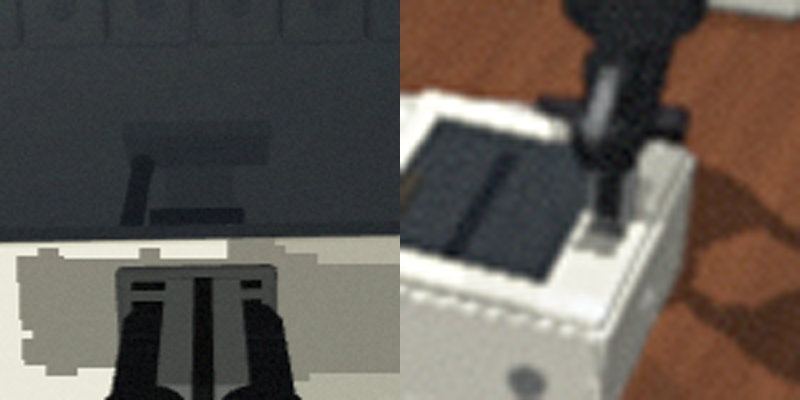

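The pad is clearly sunk almost flush and fz is 5 N. I'll push slightly more to reach the hard stop, then draw back.

Emit:
carry_out(moves=[0,0,0,-0.05,0,0,0,0,-0.05,0,0,0,0,0,0,0,0,0,-0.05,0,0,0,0,-0.05,0,0,0,0,0,0,0,0,0,0,0,0,0,0,0,0,0,0,0,0,0,0,0,0,0,0])

```text
clock: 17.65
position: [0.4445, -0.2497, 0.0477]
ee_rot: [0.0, 1.0, 0.008, 0.0]
contact_force: [-3.9, -0.4, 10.6]
width: 0.0001
```

It's at the hard stop: 10.6 N and the TCP no longer follows the command. Drawing back up and away from the hinge.

Emit:
carry_out(moves=[0,0,0,0.5,0,0,-0.5,0,1.5,0,0,-2,0,2,0,0,-3,0,2,0,0,-3,0,2,0,0,-3,0,2,0,0,-2,0,2,0,0,0,0,2,0,0,0,0,0,0,0,0,0,0,0])

```text
clock: 18.65
position: [0.3102, -0.2496, 0.1866]
ee_rot: [0.0, 1.0, 0.008, 0.001]
contact_force: [1.2, 0.4, -0.2]
width: 0.0
```

Emit:
carry_out(moves=[0,0,0,0,0,0,0,0,0,0,0,0,0,0,0,0,0,0,0,0,0,0,0,0,0,0,0,0,0,0,0,0,0,0,0,0,0,0,0,0,0,0,0,0,0,0,0,0,0,0])

```text
clock: 19.65
position: [0.3096, -0.2496, 0.187]
ee_rot: [0.0, 1.0, 0.008, 0.0]
contact_force: [0.5, -0.6, 0.1]
width: 0.0
```

Emit:
carry_out(moves=[0,0,0,0,0,0,0,0,0,0,0,0,0,0,0,0,0,0,0,0,0,0,0,0,0,0,0,0,0,0,0,0,0,0,0,0,0,0,0,0,0,0,0,0,0,0,0,0,0,0])

```text
clock: 20.65
position: [0.3096, -0.2496, 0.1869]
ee_rot: [0.0, 1.0, 0.008, -0.0]
contact_force: [-0.0, -0.3, 0.1]
width: -0.0001
```

Run:
```python
from h import *
a=manip.get_image('top');b=manip.get_image('side')
cv2.imwrite('pics/e1.png',np.hstack([cv2.resize(a[120:330,150:430],(400,300)),cv2.resize(b[90:330,140:460],(400,300))])[:,:,::-1])
s=manip.get_state();print(s['contact_force'],s['position'],s['clock'])
```

```text
[0.0708857  0.21803904 0.64644877] [ 0.30959896 -0.24960803  0.1869295 ] 20.75
```

View pics/e1.png

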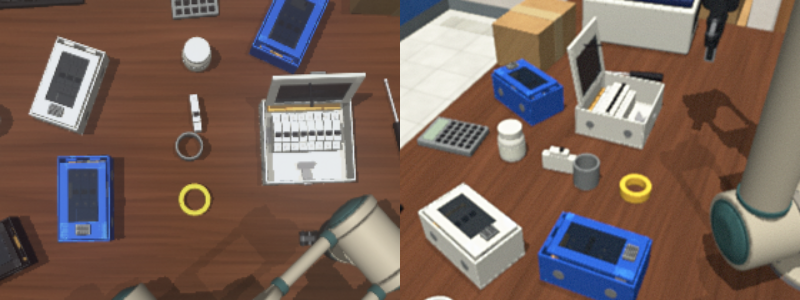

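The door stands open just past upright, and the narrow box is still shut. I'll check that the door has settled and nothing has moved, then hand in.

Emit:
carry_out(moves=[0,0,0,0,0,0,0,0,0,0,0,0,0,0,0,0,0,0,0,0,0,0,0,0,0,0,0,0,0,0,0,0,0,0,0,0,0,0,0,0,0,0,0,0,0,0,0,0,0,0])

```text
clock: 21.75
position: [0.3096, -0.2496, 0.1869]
ee_rot: [0.0, 1.0, 0.008, -0.0]
contact_force: [-0.6, -0.1, -0.7]
width: -0.0001
```

Run:
```python
from h import *
a=manip.get_image('top');a0=cv2.imread('pics/top0.png')[:,:,::-1]
b=manip.get_image('side');b0=cv2.resize(cv2.imread('pics/e1.png')[:,400:],(320,240))[:,:,::-1]
d=np.abs(b[90:330,140:460].astype(int)-b0).mean(2);print('side door region change',d[10:120,130:270].mean(),d[150:,:].mean())
g=np.abs(a.astype(int)-a0).mean(2)
for n,(u,v) in dict(narrow=(199,179),mug=(133,205),jar=(288,158),breaker=(287,198),coupling=(283,222),tape=(287,260)).items():
    print(n,g[v-18:v+18,u-18:u+18].mean().round(1))
print('bare desk',g[150:170,60:100].mean())
# wide box front wall columns: shift by matching its lower strip
t=a0[225:252,326:352].astype(np.uint8).copy();r=cv2.matchTemplate(a[215:262,316:362].copy(),t,cv2.TM_CCOEFF_NORMED);print('corner match',cv2.minMaxLoc(r)[1:4:2],'expect (10,10)')
s=manip.get_state();print(s['clock'],s['contact_force'],manip.sign_off())
```

```text
side door region change 3.2339393939393943 3.1076851851851854
narrow 0.6
mug 0.7
jar 0.7
breaker 1.0
coupling 1.1
tape 0.9
bare desk 0.755
corner match (0.72213214635849, (10, 10)) expect (10,10)
the job is handed in; nothing more can be done
21.85 [-0.30043579 -0.53120435  0.29063114] None
```

The wide box's door is open, and I handed the job in at about 21.9 s. I pressed its ribbed pad with the shut fingertips down to the hard stop (about 11 N), then drew back up and away from the hinge. The door sprang up.

**Last checks**
- **Door:** it stood just past upright, judged from the pictures; I did not measure the angle. It was at rest: two side views about a second apart differed there no more than the still background.
- **Contact:** the robot was touching nothing, with the force reading at noise level.
- **Narrow box and loose items:** the narrow box (door shut), mug, jar, breaker, coupling and tape look unchanged from the start. I did not check the screwdriver numerically.
- **Wide box:** its front corner matched at zero shift, to the nearest pixel (about 2–3 mm). The match score was only 0.72, because the open door changed the view.

**What disagreed**
- **Pad position:** the side camera put the pad about 10 mm off in y from the top camera. The wrist camera agreed with the top one, so I used that.
- **Fingertip height:** first contact came with the TCP reading about 0.06 m, not the expected 0.097 m. The real fingertips ended well behind the stated TCP, so I went down in 0.5–1 mm steps by force and pictures instead.

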